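Rack the soft knife handles without denting them

ROBOT

A 6-joint arm with a two-finger parallel gripper is mounted at the origin on the work surface. World frame = base frame: x ahead of the robot, y to its left, z up, the work surface at z = 0. Lengths are in m, angles in rad, forces in N, time in s.
With the tool pointing down it reaches from about 0.25 to 0.775 m from the base axis. Payload 4 kg.
Tool frame: the origin (TCP) lies midway between the tips of the shut fingers; the grasp point (between the pads) lies 19 mm behind it (grip_point_offset is the distance from the TCP to the grasp point, in m); z points along the fingers, y is the line along which they close (so a half turn about z gives the same grasp; the last joint's range is limited). The gripper opens to 94 mm and grips with 3 to 60 N. Pads are 16 mm wide; open, the fingers measure 119 mm over their backs; the gripper's body (75 mm by 177 mm) begins 78 mm behind the grasp point.
Start: joints at [-1.449, 0.087, 1.371, -0, 1.684, -0.103], TCP at [0.123, -0.536, 0.206] pointing down, gripper open.
Joint ranges: [-3.1, 3.1], [-0.76, 2.03], [0.27, 2.55], [-1.08, 4.22], [0.17, 2.65], [-2.57, 2.57]. Speed limits (rad/s): [2.79, 2.79, 3.14, 3.14, 3.14, 3.14].

INTERFACE

Orientations are given as [roll, pitch, yaw] about the fixed x, y, z axes, in that order (R = Rz(yaw) Ry(pitch) Rx(roll)).
In Python, from bench import * gives the robot as it stands.
- The arm moves only by the tool carry_out, never from a script. Its argument "commands" is a list of rows, each a list of 6 numbers: the shift along the tool's x, y, z in m, then the turn, a rotation vector about the tool's x, y, z in rad. In form: [[tx, ty, tz, rx, ry, rz], ...]. A call has exactly 5 rows; each row is the pose to reach, as a shift and turn from the pose commanded when the call began, along the tool's axes at that moment; what a row does not reach only later rows make up. A row lasts 1/10 s, in which the tool goes at most 50 mm and 8.59 degrees, less where a joint would pass 70% of its speed; a pose out of reach is approached as far as the arm can. A call with a gripper value outside its range is refused whole. "jaw" is the opening, from 0 (shut) to 1 (fully open), set as the call begins (left out, the last holds). The fingers move at their own pace and stop on an object; the grip force is fixed at half the most. Time passes only in rows, so rows that repeat a pose let the fingers close, or fill a call up. It gives the time, the measured TCP pose, the force, the opening and the grip force at its end, in the units of the state.
- get_obs(): the state, without advancing time (a new reading comes with each control period).
- snapshot(name): name is "scene" or "top" or "wrist"; returns a dict with "img" (480x640x3 uint8, red, green, blue), "range_z" (480x640 float32, m along the optical axis (not along the pixel's ray), 0 where there is no reading), "fx", "fy", "cx", "cy" (pixels), "distortion" ([k1, k2, p1, p2, k3] as OpenCV has them; the pictures are not rectified), "R" (3x3) and "t" (3): a world point X has camera coordinates R X + t. Camera axes: x right, y down, z forward; pixel columns grow to the right and rows downward; lengths in m; the calibration is good to about 2 mm. A picture is of the moment at which its call begins.
- close_job(): hands the job in; it is judged then, once.
The state is a dict: "time": time; "joint_positions": joint angles; "qvel": joint speeds; "joint_torque": joint torques, N m; "tool_pos": TCP position; "ee_rot": TCP orientation; "wrist_force": force on the tool from outside, world axes, zero at the start; "wrist_torque": the same for the moment, N m; "width": finger opening in m; "finger_force": force on a finger pad.
Only numpy, scipy, OpenCV 4.12 (cv2) and the standard library are available. Lean on these libraries where they do the work, as an engineer would, in place of code of your own. Each camera call takes 0.05 s, during which the arm holds its last target. There are 200 camera calls.

TASK

Lay the three loose knife handles on the low drying shelf, one in each bay that has a cork strip, flat, straight and in the middle of its bay, black collars towards the back of the shelf (away from you): longest on the left, shortest on the right as you see it. The wood is soft and dents, so hold the handles with the lightest grip you have (no more than about 35 N a finger) and set them down without dropping them. Leave everything else on the bench, and the drift already lying in the fourth bay, where it is.

Things in the scene. Friction and masses are not known exactly. Their poses are not given: they have to be found in the camera images.
- handle_long: Knife handle of soft pale wood, lying; 150 mm long (along its x), octagonal section 24 mm across flats (24 wide, 24 high). The last 26 mm at its +x end is a black collar. Origin: centre of its underside; z up. About 60 g.
- handle_long_collar (a point): Centre of the collar's end face on that handle, 75 mm along +x from the handle's origin and 12 mm above its underside.
- handle_mid: Knife handle of soft pale wood, lying; 125 mm long (along its x), octagonal section 24 mm across flats (24 wide, 24 high). The last 26 mm at its +x end is a black collar. Origin: centre of its underside; z up. About 50 g.
- handle_mid_collar (a point): Centre of the collar's end face on that handle, 62.5 mm along +x from the handle's origin and 12 mm above its underside.
- handle_short: Knife handle of soft pale wood, lying; 100 mm long (along its x), octagonal section 24 mm across flats (24 wide, 24 high). The last 26 mm at its +x end is a black collar. Origin: centre of its underside; z up. About 40 g.
- handle_short_collar (a point): Centre of the collar's end face on that handle, 50 mm along +x from the handle's origin and 12 mm above its underside.
- rack: Low wooden drying shelf, fixed: 200 mm deep (x), 262 mm wide (y), board top 40 mm above the bench. Five light battens 6 mm high and 6 mm wide run front to back (along x) at y = -124, -62, 0, 62, 124 mm and part it into four bays, 62 mm apart, centred at y = 93, 31, -31, -93 mm. Origin: under its centre at bench height; +x is its back, away from the robot; +y is its left as the robot sees it.
- cork0: Cork strip, 150 x 44 x 2 mm, fixed along the middle of one of the three free bays (which strip is in which bay varies). Origin: centre of its underside, on the board; its top is 42 mm above the bench; x along the bay, +x to the back.
- cork1: Cork strip, 150 x 44 x 2 mm, fixed along the middle of one of the three free bays (which strip is in which bay varies). Origin: centre of its underside, on the board; its top is 42 mm above the bench; x along the bay, +x to the back.
- cork2: Cork strip, 150 x 44 x 2 mm, fixed along the middle of one of the three free bays (which strip is in which bay varies). Origin: centre of its underside, on the board; its top is 42 mm above the bench; x along the bay, +x to the back.
- drift: Hand drift (dark wood grip, square steel shank), 145 mm long, 22 mm high, 26 mm at its widest, lying in the middle of the shelf's fourth bay, which has no cork. Origin: its underside, about its middle; x along its length. Leave alone.
- jar: Amber glass jar with steel cap, 42 mm across, 85 mm high, standing. Origin: centre of its underside. Leave alone.
- dolly: Dark steel block, 36 x 36 x 60 mm high, standing. Origin: centre of its underside. Leave alone.
- weight: Brass weight with a knob, 42 mm across, 66 mm high, standing. Origin: centre of its underside. Leave alone.
- mallet: Wooden mallet lying on the bench, 220 mm long along its x, head at the +x end, under 60 mm high. Leave alone.
- brush: Small brush lying on the bench, 170 mm long along its x, under 30 mm high. Leave alone.
- tin: Steel tin, 90 mm across and 120 mm high, with sticks standing up to 190 mm. Origin: centre of its underside. Leave alone.
Mind the look-alikes: they are no part of the job. Leave any pink or turquoise look-alike of the handle_long alone.

How it is judged:
By the outcome, as a careful person would: the job done as asked, in the order asked, and still so for the second after the job is handed in, with the robot touching nothing.
It also fails if it takes over 70 s, if anything falls off the work surface, if the arm or the gripper's body presses on something with over 40 N, if the wrist force passes 120 N, or if a joint passes its speed limit or range.

## Working session

There is one attempt and no reset: what is moved stays moved. The work goes in short steps, Python scripts to look and compute and a tool call to move; the robot and the scene stay as the last step left them, time stands still between calls to the robot, and variables do not carry over. Pictures are saved under pics/ and viewed, at most 13 in all, crops included, and the job is handed in when it is done.

Besides the shell and the picture viewer there is one more tool, called after "Request:" by a JSON object that holds its "fn" and its "kwargs", one argument or row to a line. carry_out: Moves the arm, as the interface text tells. Its arguments: {"type":"object","properties":{"commands":{"type":"array","items":{"type":"array","items":{"type":"number"}}},"jaw":{"type":"number"}},"required":["commands"]}

```bash
ls; mkdir -p pics; python3 - <<'E'
from bench import *
import cv2,numpy as np,pickle
o=get_obs();print(o)
d={n:snapshot(n) for n in("scene","top")}
pickle.dump(d,open("s0.pkl","wb"))
for n in d:
    cv2.imwrite(f"pics/{n}0.png",d[n]["img"][:,:,::-1]); s=d[n]
    print(n,s["fx"],s["distortion"],(-s["R"].T@s["t"]).round(3),s["R"][2].round(2))
E
```

```text
pics
{'time': 0.0, 'joint_positions': array([-1.44911412e+00,  8.79545848e-02,  1.37225144e+00, -1.51966766e-05,
        1.68357597e+00, -1.03094820e-01]), 'qvel': array([-5.09698381e-04,  3.78708017e-04, -6.38211321e-04, -6.55049010e-05,
        2.75054552e-04,  4.69920535e-04]), 'joint_torque': array([-1.39872256e-03, -3.40186143e+01, -3.02427685e+01,  7.17724487e-02,
        3.32691742e-02, -1.85771105e-04]), 'tool_pos': array([ 0.12251566, -0.53562286,  0.20430583]), 'ee_rot': array([-3.13941339e+00, -2.10285803e-04,  2.24775107e-01]), 'wrist_force': array([ 0.14305988, -0.21116119, -0.50658606]), 'wrist_torque': array([ 0.01350133, -0.01675259,  0.04408963]), 'finger_force': 0.0, 'width': 0.09388889314798718}
scene 438.97290530350074 [0.01288696 0.         0.         0.         0.        ] [ 1.205 -0.385  0.816] [-0.63  0.33 -0.7 ]
top 501.88941746294046 [-0.10670195  0.          0.          0.          0.        ] [ 0.359 -0.003  1.283] [ 0.14  0.   -0.99]
```

View pics/top0.png

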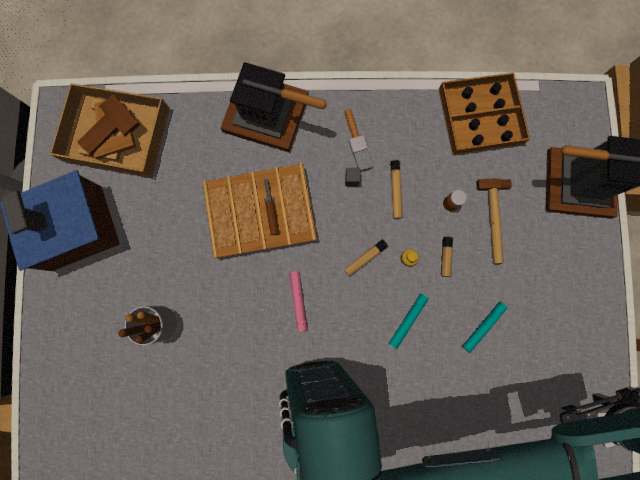

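View pics/scene0.png

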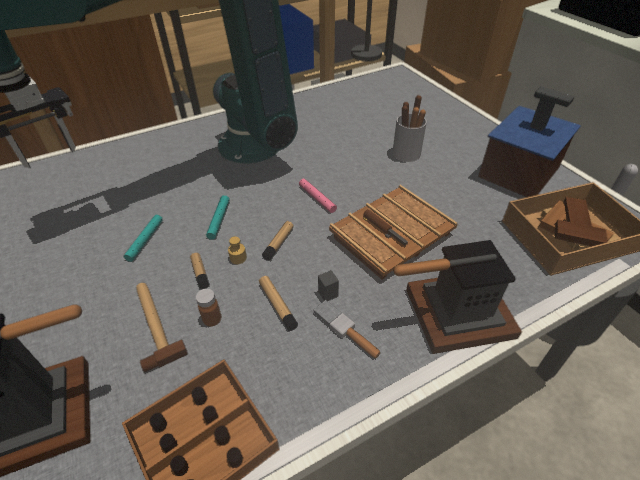

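Top view: image up is +x and left is +y. The three pale handles with black collars are long (397,190), mid (366,258) and short (447,257). Pink (299,302) and turquoise (409,321), (485,327) are the look-alikes. The rack is at (262,210) with the drift in its third bay from the left (270,207), so the cork bays are 1, 2 and 4.

```bash
cat > h.py <<'E'
import cv2,numpy as np
def ray(s,uv):
    K=np.array([[s["fx"],0,s["cx"]],[0,s["fy"],s["cy"]],[0,0,1]])
    p=cv2.undistortPoints(np.float64(uv).reshape(-1,1,2),K,np.float64(s["distortion"]))[:,0]
    return -s["R"].T@s["t"], np.c_[p,np.ones(len(p))]@s["R"]
def plane(s,uv,z):
    c,d=ray(s,uv); return c+d*((z-c[2])/d[:,2])[:,None]
def tri(s1,p1,s2,p2):
    c1,d1=ray(s1,p1);c2,d2=ray(s2,p2);d1=d1[0];d2=d2[0]
    a=np.linalg.lstsq(np.c_[d1,-d2],c2-c1,rcond=None)[0]
    A=c1+a[0]*d1;B=c2+a[1]*d2; return (A+B)/2,np.linalg.norm(A-B)
def wood(s,sat=70,val=60):
    h=cv2.cvtColor(s["img"],cv2.COLOR_RGB2HSV)
    return ((h[...,0]>7)&(h[...,0]<28)&(h[...,1]>sat)&(h[...,2]>val)).astype(np.uint8)
def comp(m,seed):
    n,l=cv2.connectedComponents(m); v,u=np.nonzero(l)
    i=np.argmin((u-seed[0])**2+(v-seed[1])**2); return (l==l[v[i],u[i]]).astype(np.uint8)
def pts(m):
    v,u=np.nonzero(m); return np.c_[u,v].astype(float)
def cloud(s):
    z=s["range_z"].ravel(); v,u=np.mgrid[:480,:640]
    c,d=ray(s,np.c_[u.ravel(),v.ravel()]); return (c+d*z[:,None]).reshape(480,640,3)
E
python3 - <<'E'
from h import *;import pickle
d=pickle.load(open("s0.pkl","rb"));T,S=d["top"],d["scene"]
C=cloud(T)
print("bench z",np.median(C[300:350,180:280,2]))
for n,L,a,b in(("long",.15,(397,190),(273,297)),("mid",.125,(366,258),(280,238)),("short",.1,(447,257),(198,265))):
    mt=comp(wood(T),a);ms=comp(wood(S),b)
    X,e=tri(T,pts(mt).mean(0),S,pts(ms).mean(0))
    P=plane(T,pts(mt),.012)[:,:2]; r=cv2.minAreaRect(P.astype(np.float32)*1000)
    vx=cv2.fitLine(P.astype(np.float32),cv2.DIST_L2,0,.001,.001)[:2,0]; vx*=np.sign(vx[0])
    q=(P-P.mean(0))@vx; 
    o=P.mean(0)+vx*(q.min()+L/2)
    print(n,mt.sum(),"tri",X.round(4),e.round(4),"rect",np.round(r[1],1),"want",L*1000-26,"orig",o.round(4),"yaw",np.degrees(np.arctan2(vx[1],vx[0])).round(1),"depth z",np.median(C[mt>0][:,2]).round(4))
m=((C[...,2]>.034)&(C[...,2]<.05)).astype(np.uint8); m[:,:190]=0;m[:,330:]=0;m[:155]=0;m[265:]=0
r=cv2.minAreaRect(C[m>0][:,:2].astype(np.float32)*1000);print("rack depth",m.sum(),r)
m=comp(wood(T,60,40),(235,225));P=plane(T,pts(m),.043)[:,:2];print("rack col",m.sum(),cv2.minAreaRect(P.astype(np.float32)*1000))
E
```

```text
bench z 0.0005360781786462043
long 475 tri [ 0.6227 -0.1921  0.0152] 0.0043 rect [129.5  25. ] want 124.0 orig [ 0.6346 -0.1904] yaw 0.9 depth z 0.0219
mid 390 tri [ 0.4516 -0.0978  0.0163] 0.0 rect [ 24.8 102.7] want 99.0 orig [ 0.459  -0.1074] yaw -52.7 depth z 0.0222
short 302 tri [ 0.4459 -0.3149  0.0185] 0.0051 rect [26.2 77.8] want 74.0 orig [ 0.4585 -0.3152] yaw -6.0 depth z 0.0224
rack depth 7559 ((579.8384399414062, 162.5712432861328), (199.5621337890625, 264.0092468261719), 9.686458587646484)
rack col 8121 ((579.5935668945312, 161.6158447265625), (203.69976806640625, 262.8645324707031), 9.778581619262695)
```

```bash
python3 - <<'E'
from h import *;import pickle
T=pickle.load(open("s0.pkl","rb"))["top"]
a=cv2.resize(T["img"][150:350,190:510],(800,500),interpolation=cv2.INTER_CUBIC);cv2.imwrite("pics/crop.png",a[:,:,::-1])
E
```

```text
(no output)
```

View pics/crop.png

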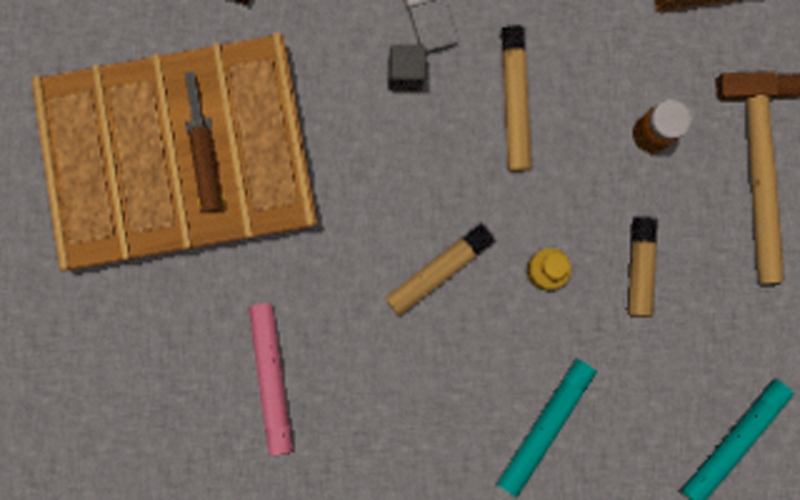

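The crop confirms it: the pale handles with black collars are long (crop 517,98), mid (440,270) and short (643,267). Their wood lengths fit 124/99/74 mm and their tops triangulate or range to about 22 mm. The drift is in bay 3. First I move above the long handle.

Request:
{"fn": "carry_out", "kwargs": {
  "commands": [
    [0.038,-0.015,0,0,0,0],
    [0.077,-0.03,0,0,0,0],
    [0.115,-0.045,0,0,0,0],
    [0.154,-0.059,0,0,0,0],
    [0.192,-0.074,0,0,0,0]
  ],
  "jaw": 0.6
}}

```text
time: 0.6
tool_pos: [0.2943, -0.42, 0.205]
ee_rot: [-3.141, 0.0, 0.224]
wrist_force: [0.1, -1.1, 0.7]
width: 0.0581
finger_force: 0.0
```

Request:
{"fn": "carry_out", "kwargs": {
  "commands": [
    [0.038,-0.015,0,0,0,0],
    [0.077,-0.03,0,0,0,0],
    [0.115,-0.045,0,0,0,0],
    [0.154,-0.059,0,0,0,0],
    [0.192,-0.074,0,0,0,0]
  ]
}}

```text
time: 1.1
tool_pos: [0.465, -0.305, 0.2049]
ee_rot: [-3.141, 0.001, 0.225]
wrist_force: [-0.1, -0.9, -0.3]
width: 0.0566
finger_force: 0.0
```

Request:
{"fn": "carry_out", "kwargs": {
  "commands": [
    [0.038,-0.015,0,0,0,0.05],
    [0.077,-0.03,0,0,0,0.1],
    [0.115,-0.045,0,0,0,0.15],
    [0.154,-0.059,0,0,0,0.209],
    [0.192,-0.074,0,0,0,0.209]
  ]
}}

```text
time: 1.6
tool_pos: [0.6357, -0.1902, 0.2046]
ee_rot: [-3.141, 0.001, 0.015]
wrist_force: [0.4, -0.9, 0.3]
width: 0.0564
finger_force: 0.0
```

```bash
python3 - <<'E'
from bench import *
from h import *;import pickle
w=snapshot("wrist");o=get_obs();pickle.dump(w,open("w1.pkl","wb"))
print(o["time"],o["tool_pos"],o["ee_rot"],o["joint_positions"])
print((-w["R"].T@w["t"]).round(3),w["R"][2].round(2),w["fx"])
cv2.imwrite("pics/w1.png",w["img"][:,:,::-1])
E
```

```text
1.65 [ 0.63993336 -0.1853726   0.20302977] [-3.13711897e+00 -1.60485895e-03  2.16078348e-02] [-0.36952214  0.35089501  1.06145796  0.00480804  1.72945975  1.18042191]
[ 0.715 -0.189  0.383] [-0.28 -0.   -0.96] 357.37620557332804
```

View pics/w1.png

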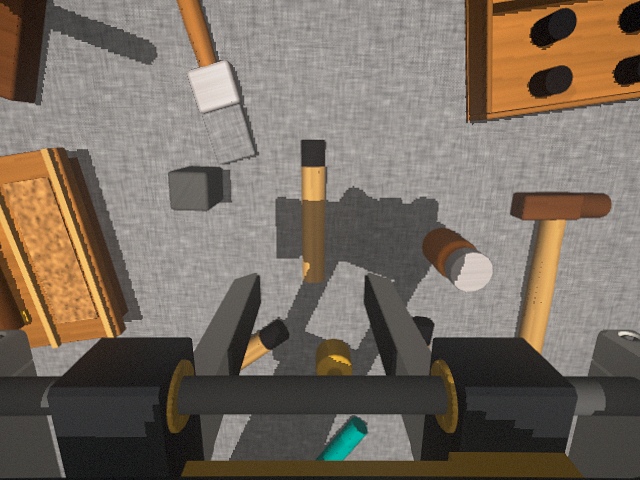

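The wrist view shows the long handle from (313,140) (collar end) to (313,283) (butt), lying between the open fingers. Next I refine it and check whether the pose reading is settled.

```bash
cat >> h.py <<'E'
def meas(s,seed,L,roi,z=.012):
    m=wood(s,60,35); k=np.zeros_like(m); k[roi[1]:roi[3],roi[0]:roi[2]]=1; m=comp(cv2.morphologyEx(m&k,cv2.MORPH_CLOSE,np.ones((5,5))),seed)
    g=s["img"].max(2); c=comp((g<45).astype(np.uint8)&k,seed) if (((g<45)&(k>0)).any()) else m*0
    P=plane(s,pts(m),z)[:,:2]
    vx=cv2.fitLine(P.astype(np.float32),cv2.DIST_L2,0,.001,.001)[:2,0]; vx=vx*np.sign(vx[0]); q=(P-P.mean(0))@vx
    Q=(plane(s,pts(c),z)[:,:2]-P.mean(0))@vx if c.any() else np.zeros(1)
    nx=(P-P.mean(0))@np.r_[-vx[1],vx[0]]
    return dict(mid=(P.mean(0)+vx*(q.max()-L/2+.026)).round(4),butt=(P.mean(0)+vx*(q.min()+L/2)).round(4),yaw=np.arctan2(vx[1],vx[0]).round(3),len=np.ptp(q).round(4),collar=Q.max()-Q.min(),wid=np.ptp(nx).round(4),cent=P.mean(0).round(4),uv=pts(m).mean(0))
E
python3 - <<'E'
from bench import *
from h import *;import pickle
d=pickle.load(open("s0.pkl","rb"));T=d["top"]
w=snapshot("wrist");
for i in range(4):
    o=get_obs();print(o["time"],o["tool_pos"].round(4),o["ee_rot"].round(4))
r=meas(w,(313,220),.15,(295,135,332,290));print(r)
C=cloud(w);print("depth top",np.median(C[170:275,311:316,2]),"bench",np.median(C[180:190,400:430,2]))
mt=comp(wood(T),(397,190));print(tri(T,pts(mt).mean(0),w,r["uv"]))
E
```

```text
1.7 [ 0.6373 -0.1875  0.2029] [-3.1389e+00  1.6000e-03  2.1500e-02]
1.7 [ 0.6373 -0.1875  0.2029] [-3.1389e+00  1.6000e-03  2.1500e-02]
1.7 [ 0.6373 -0.1875  0.2029] [-3.1389e+00  1.6000e-03  2.1500e-02]
1.7 [ 0.6373 -0.1875  0.2029] [-3.1389e+00  1.6000e-03  2.1500e-02]
{'mid': array([ 0.6343, -0.1915]), 'butt': array([ 0.6298, -0.1916]), 'yaw': np.float32(0.018), 'len': np.float64(0.1285), 'collar': np.float64(1.031045662033131e-05), 'wid': np.float64(0.0244), 'cent': array([ 0.6223, -0.1917]), 'uv': array([318.11131934, 227.8571964 ])}
depth top 0.022985135361760556 bench -0.0005347381751535651
(array([ 0.6237509 , -0.19105528,  0.01311337]), np.float64(0.0013085898989216853))
```

Long handle: origin ≈ (0.635, -0.191), yaw 0.017, height consistent at 23 mm. The tool is above it, so I descend in two stages.

Request:
{"fn": "carry_out", "kwargs": {
  "commands": [
    [0,0,0.04,0,0,0],
    [0,0,0.085,0,0,0],
    [0,0,0.13,0,0,0],
    [0,0,0.165,0,0,0],
    [0,0,0.18,0,0,0]
  ],
  "jaw": 0.55
}}

```text
time: 2.2
tool_pos: [0.6307, -0.1908, 0.02]
ee_rot: [-3.138, 0.009, 0.015]
wrist_force: [-1.1, 0.0, -0.2]
width: 0.0518
finger_force: 0.0
```

Request:
{"fn": "carry_out", "kwargs": {
  "commands": [
    [0,0,0.004,0,0,0],
    [0,0,0.008,0,0,0],
    [0,0,0.012,0,0,0],
    [0,0,0.015,0,0,0],
    [0,0,0.015,0,0,0]
  ]
}}

```text
time: 2.7
tool_pos: [0.6351, -0.1916, 0.0114]
ee_rot: [3.141, -0.001, 0.016]
wrist_force: [0.5, -0.1, -0.8]
width: 0.052
finger_force: 0.0
```

```bash
python3 - <<'E'
from bench import *
from h import *
w=snapshot("wrist");a=[]
for i in range(8):
    snapshot("wrist");a.append(get_obs()["tool_pos"])
a=np.array(a);print(a.mean(0).round(4),a.std(0).round(4),get_obs()["wrist_force"].round(1))
cv2.imwrite("pics/w2.png",w["img"][:,:,::-1])
E
```

```text
[ 0.6349 -0.1914  0.0109] [0.0001 0.0001 0.0002] [ 0.4  1.2 -0.8]
```

View pics/w2.png

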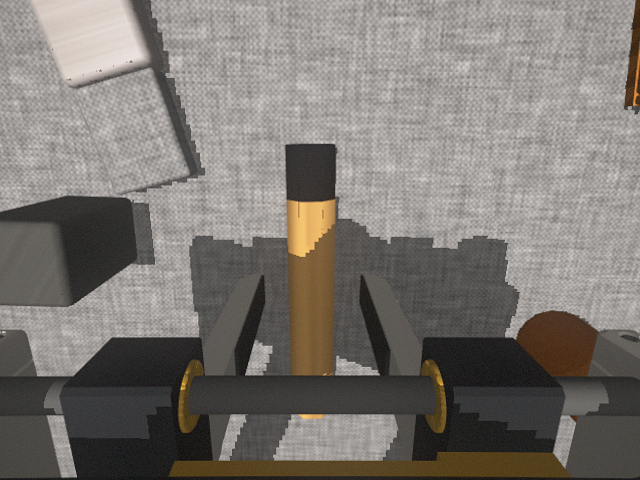

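The fingers straddle the handle evenly (tips at 264 and 361, handle 288–336). I lower 4 mm and close.

Request:
{"fn": "carry_out", "kwargs": {
  "commands": [
    [0,0,0.002,0,0,0],
    [0,0,0.004,0,0,0],
    [0,0,0.004,0,0,0],
    [0,0,0.004,0,0,0],
    [0,0,0.004,0,0,0]
  ]
}}

```text
time: 3.65
tool_pos: [0.6346, -0.1914, 0.0065]
ee_rot: [3.141, -0.0, 0.016]
wrist_force: [-0.3, -0.0, 0.5]
width: 0.0518
finger_force: 0.0
```

Request:
{"fn": "carry_out", "kwargs": {
  "commands": [
    [0,0,0,0,0,0],
    [0,0,0,0,0,0],
    [0,0,0,0,0,0],
    [0,0,0,0,0,0],
    [0,0,0,0,0,0]
  ],
  "jaw": 0.15
}}

```text
time: 4.15
tool_pos: [0.6346, -0.1914, 0.0065]
ee_rot: [3.142, -0.0, 0.016]
wrist_force: [0.7, 0.3, 0.3]
width: 0.0235
finger_force: 30.0
```

Request:
{"fn": "carry_out", "kwargs": {
  "commands": [
    [0,0,0,0,0,0],
    [0,0,0,0,0,0],
    [0,0,-0.005,0,0,0],
    [0,0,-0.015,0,0,0],
    [0,0,-0.03,0,0,0]
  ]
}}

```text
time: 4.65
tool_pos: [0.634, -0.1912, 0.0364]
ee_rot: [-3.141, 0.002, 0.016]
wrist_force: [-1.3, -0.2, -0.9]
width: 0.0238
finger_force: 30.0
```

Gripped at 30 N. I raise it and carry it over to bay 1.

Request:
{"fn": "carry_out", "kwargs": {
  "commands": [
    [0,0,-0.045,0,0,0],
    [0,-0.015,-0.09,0,0,0],
    [-0.005,-0.055,-0.113,0,0,0],
    [-0.01,-0.1,-0.113,0,0,0],
    [-0.02,-0.146,-0.113,0,0,0]
  ]
}}

```text
time: 5.15
tool_pos: [0.6135, -0.0449, 0.1532]
ee_rot: [3.141, -0.006, 0.015]
wrist_force: [1.1, 0.5, -1.5]
width: 0.0238
finger_force: 30.0
```

Request:
{"fn": "carry_out", "kwargs": {
  "commands": [
    [-0.007,-0.047,0,0,0,0],
    [-0.014,-0.094,0,0,0,0],
    [-0.021,-0.141,0,0,0,0],
    [-0.028,-0.188,0,0,0,0],
    [-0.034,-0.235,0,0,0,0]
  ]
}}

```text
time: 5.65
tool_pos: [0.5744, 0.1906, 0.1516]
ee_rot: [-3.141, -0.003, 0.016]
wrist_force: [0.3, -0.3, -0.4]
width: 0.0236
finger_force: 30.0
```

Request:
{"fn": "carry_out", "kwargs": {
  "commands": [
    [-0.004,-0.035,0,0,0,-0.05],
    [-0.007,-0.055,0,0,0,-0.1],
    [-0.009,-0.065,0,0,0,-0.153],
    [-0.009,-0.065,0,0,0,-0.153],
    [-0.009,-0.065,0,0,0,-0.153]
  ]
}}

```text
time: 6.15
tool_pos: [0.5649, 0.2534, 0.1506]
ee_rot: [3.141, -0.002, 0.168]
wrist_force: [-1.2, -0.2, -1.2]
width: 0.0233
finger_force: 30.0
```

```bash
python3 - <<'E'
from bench import *
from h import *;import pickle
snapshot("wrist");w=snapshot("wrist");T=snapshot("top");S=snapshot("scene");o=get_obs();print(o["time"],o["tool_pos"].round(4),o["ee_rot"].round(4))
pickle.dump((w,T,S),open("w3.pkl","wb"))
cv2.imwrite("pics/w3.png",w["img"][:,:,::-1])
E
```

```text
6.35 [0.5649 0.2526 0.1498] [ 3.1414e+00 -4.0000e-04  1.6700e-01]
```

View pics/w3.png

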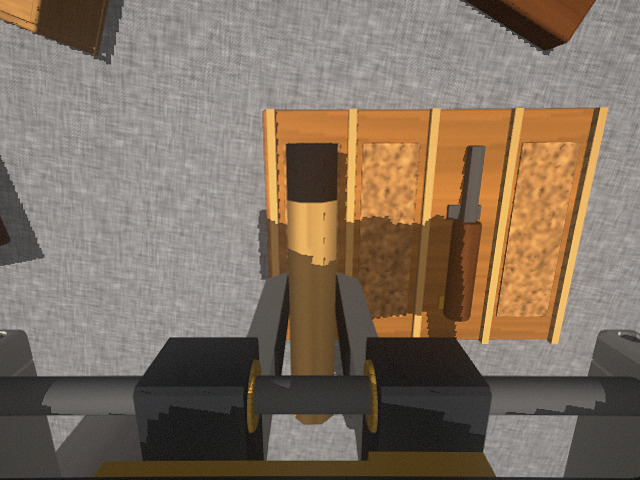

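Wrist view: the long handle in hand is straight, with its collar at rows 143–202, above bay 1. The batten back ends are at (269,109), (353,109), (434,108), (518,108), (603,107), and the front ends of the right two are at (486,342), (556,342). I triangulate these.

```bash
python3 - <<'E'
from h import *;import pickle
w,T,S=pickle.load(open("w3.pkl","rb"))
for a,b in(((603,108),(302,164.8)),((556,342),(315.2,239.6)),((269,109),(205.2,181.2))):
    X,e=tri(w,a,T,b);print("tri",X.round(4),e.round(4))
B=plane(w,[(269,109),(353,109),(434,108),(518,108),(603,107)],.046)[:,:2];F=plane(w,[(486,342),(556,342)],.046)[:,:2]
print(B.round(4),F.round(4)); d=B[3]-F[0];print("yaw x",np.arctan2(d[1],d[0]),np.linalg.norm(d)); d=B[4]-F[1];print(np.arctan2(d[1],d[0]),np.linalg.norm(d)); 
d=B[0]-B[4];print("yaw y",np.arctan2(-d[0],d[1]),np.linalg.norm(d))
# centre from batten4, batten5
th=.1695;ex=np.r_[np.cos(th),np.sin(th)];ey=np.r_[-ex[1],ex[0]]
print("centre",((B[3]+F[0])/2+.062*ey),((B[4]+F[1])/2+.124*ey),"back-mid",B[2]-.1*ex, B.mean(0)-.1*ex)
c=plane(w,[(312,143),(312,202)],.148+.012-.0065);print("collar end, bdry:",c.round(4))
# cork 4th bay corners
K=plane(w,[(526,142),(577,142),(497,317),(547,318)],.042)[:,:2];print("cork4 mean",K.mean(0),"want c-93ey from c")
C=cloud(w);print("depth cork",np.median(C[150:200,370:415,2]),np.median(C[240:300,370:410,2]),"handle top",np.median(C[210:250,305:318,2]))
E
```

```text
tri [0.6965 0.0517 0.039 ] 0.0025
tri [0.502  0.0196 0.044 ] 0.0006
tri [0.6563 0.3014 0.0342] 0.0015
[[0.6554 0.3006]
 [0.6657 0.2388]
 [0.6763 0.1795]
 [0.6864 0.1181]
 [0.697  0.0568]] [[0.4921 0.0826]
 [0.5027 0.0215]]
yaw x 0.180915262699028 0.19747853076244512
0.18004446578274888 0.19752548921159654
yaw y 0.16935949628315444 0.2472848276674949
centre [0.57880408 0.16147181] [0.57895607 0.16137484] back-mid [0.57774808 0.16261276] [0.57760381 0.16189651]
collar end, bdry: [[0.6388 0.2653 0.1535]
 [0.6109 0.2606 0.1535]]
cork4 mean [0.59332498 0.06935163] want c-93ey from c
depth cork 0.04141734242360265 0.04137654425665954 handle top 0.16733823678099613
```

Rack centre (0.578, 0.1615), yaw 0.171, and the handle sits centred on the TCP. I lower it into bay 1.

Request:
{"fn": "carry_out", "kwargs": {
  "commands": [
    [-0.001,0,0.03,0,0,-0.004],
    [-0.003,-0.001,0.06,0,0,-0.004],
    [-0.003,-0.001,0.08,0,0,-0.004],
    [-0.003,-0.001,0.09,0,0,-0.004],
    [-0.003,-0.001,0.095,0,0,-0.004]
  ]
}}

```text
time: 6.85
tool_pos: [0.5612, 0.2533, 0.0534]
ee_rot: [3.141, 0.002, 0.172]
wrist_force: [0.2, -0.9, -1.6]
width: 0.0238
finger_force: 30.0
```

Request:
{"fn": "carry_out", "kwargs": {
  "commands": [
    [0,0,0.001,0,0,0],
    [0,0,0.002,0,0,0],
    [0,0,0.003,0,0,0],
    [0,0,0.004,0,0,0],
    [0,0,0.004,0,0,0]
  ]
}}

```text
time: 7.35
tool_pos: [0.5617, 0.2542, 0.0509]
ee_rot: [-3.142, -0.001, 0.173]
wrist_force: [0.7, -0.5, -1.1]
width: 0.0234
finger_force: 30.0
```

Request:
{"fn": "carry_out", "kwargs": {
  "commands": [
    [0,0.001,0.0005,0,0,0],
    [0,0.001,0.001,0,0,0],
    [0,0.001,0.0015,0,0,0],
    [0,0.001,0.002,0,0,0],
    [0,0.001,0.002,0,0,0]
  ]
}}

```text
time: 7.85
tool_pos: [0.5617, 0.2531, 0.0485]
ee_rot: [3.142, -0.0, 0.173]
wrist_force: [-0.5, 0.6, 0.1]
width: 0.0237
finger_force: 30.0
```

Request:
{"fn": "carry_out", "kwargs": {
  "commands": [
    [0,0,0.0003,0,0,0],
    [0,0,0.0006,0,0,0],
    [0,0,0.0008,0,0,0],
    [0,0,0.0008,0,0,0],
    [0,0,0.0008,0,0,0]
  ]
}}

```text
time: 8.35
tool_pos: [0.5617, 0.2531, 0.0485]
ee_rot: [3.142, -0.0, 0.173]
wrist_force: [-1.8, -0.1, 5.8]
width: 0.024
finger_force: 30.0
```

Soft contact (about 6 N). I release and rise.

Request:
{"fn": "carry_out", "kwargs": {
  "commands": [
    [0,0,0,0,0,0],
    [0,0,0,0,0,0],
    [0,0,0,0,0,0],
    [0,0,-0.005,0,0,0],
    [0,0,-0.02,0,0,0]
  ],
  "jaw": 0.42
}}

```text
time: 8.85
tool_pos: [0.5603, 0.2526, 0.0661]
ee_rot: [3.141, 0.004, 0.173]
wrist_force: [0.5, -0.9, -0.2]
width: 0.0392
finger_force: 0.0
```

Request:
{"fn": "carry_out", "kwargs": {
  "commands": [
    [0,0,-0.045,0,0,0],
    [0,0,-0.09,0,0,0],
    [0,0,-0.13,0,0,0],
    [-0.015,0.04,-0.13,0,0,0.13],
    [-0.03,0.08,-0.13,0,0,0.27]
  ]
}}

```text
time: 9.35
tool_pos: [0.547, 0.1693, 0.2017]
ee_rot: [-3.14, -0.007, -0.1]
wrist_force: [0.5, -0.2, -0.6]
width: 0.0395
finger_force: 0.0
```

Request:
{"fn": "carry_out", "kwargs": {
  "commands": [
    [-0.01,0.047,0,0,0,0.136],
    [-0.02,0.094,0,0,0,0.272],
    [-0.03,0.141,0,0,0,0.408],
    [-0.04,0.188,0,0,0,0.544],
    [-0.048,0.235,0,0,0,0.68]
  ],
  "jaw": 0.55
}}

```text
time: 9.85
tool_pos: [0.4746, -0.0618, 0.1995]
ee_rot: [-3.14, -0.003, -0.782]
wrist_force: [-0.2, 0.7, 0.0]
width: 0.0516
finger_force: 0.0
```

Request:
{"fn": "carry_out", "kwargs": {
  "commands": [
    [0.015,0.03,0,0,0,0.1],
    [0.023,0.046,0,0,0,0.143],
    [0.023,0.046,0,0,0,0.143],
    [0.023,0.046,0,0,0,0.143],
    [0.023,0.046,0,0,0,0.143]
  ]
}}

```text
time: 10.35
tool_pos: [0.4598, -0.1082, 0.1983]
ee_rot: [-3.141, -0.001, -0.918]
wrist_force: [0.9, -0.5, -0.1]
width: 0.0518
finger_force: 0.0
```

```bash
python3 - <<'E'
from bench import *
from h import *;import pickle
w=snapshot("wrist");T=snapshot("top");o=get_obs();print(o["time"],o["tool_pos"].round(4),o["ee_rot"].round(4))
T0=pickle.load(open("s0.pkl","rb"))["top"]
pickle.dump((w,T),open("w4.pkl","wb"))
r=meas(w,(313,220),.125,(285,120,340,320));print(r)
mt=comp(wood(T0),(366,258));print(tri(T0,pts(mt).mean(0),w,r["uv"]))
p=np.vstack([w["img"],T["img"]])[:,:,::-1];
cv2.imwrite("pics/w4.png",cv2.resize(np.hstack([w["img"],T["img"]]),(800,300),interpolation=cv2.INTER_AREA)[:,:,::-1])
E
```

```text
10.45 [ 0.4598 -0.108   0.1979] [-3.1412e+00 -1.0000e-04 -9.1800e-01]
{'mid': array([ 0.4578, -0.1084]), 'butt': array([ 0.455 , -0.1047]), 'yaw': np.float32(-0.926), 'len': np.float64(0.1036), 'collar': np.float64(0.025838285673787695), 'wid': np.float64(0.0254), 'cent': array([ 0.4499, -0.0979]), 'uv': array([312.21613049, 226.69551427])}
(array([ 0.45118898, -0.09840034,  0.01420601]), np.float64(0.0015225533537382365))
```

View pics/w4.png

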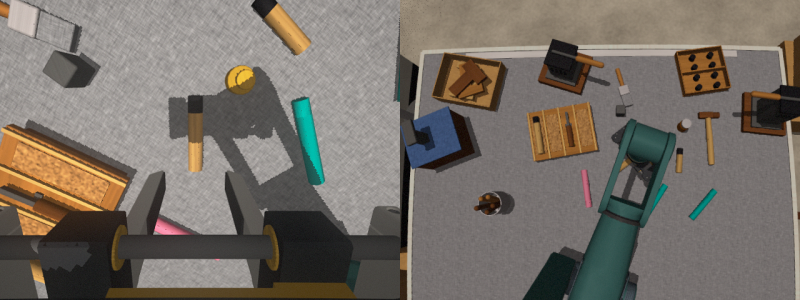

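Left half: the mid handle is ahead of the open fingers, with its collar at about (195,103) and the gold weight clear at (240,80). Right half: the long handle lies in bay 1. I descend on the mid handle.

Request:
{"fn": "carry_out", "kwargs": {
  "commands": [
    [0,0.001,0.045,0,0,0.006],
    [0,0.001,0.09,0,0,0.006],
    [0,0.001,0.135,0,0,0.006],
    [0,0.001,0.165,0,0,0.006],
    [0,0.001,0.18,0,0,0.006]
  ]
}}

```text
time: 10.95
tool_pos: [0.4563, -0.1078, 0.0139]
ee_rot: [3.138, 0.005, -0.924]
wrist_force: [-0.4, -0.5, 0.0]
width: 0.0516
finger_force: 0.0
```

Request:
{"fn": "carry_out", "kwargs": {
  "commands": [
    [0,0,0.004,0,0,0],
    [0,0,0.008,0,0,0],
    [0,0,0.011,0,0,0],
    [0,0,0.0115,0,0,0],
    [0,0,0.0115,0,0,0]
  ]
}}

```text
time: 11.45
tool_pos: [0.4593, -0.1099, 0.0071]
ee_rot: [-3.141, -0.002, -0.926]
wrist_force: [1.5, -0.5, -0.2]
width: 0.0515
finger_force: 0.0
```

Request:
{"fn": "carry_out", "kwargs": {
  "commands": [
    [0,0,0,0,0,0],
    [0,0,0,0,0,0],
    [0,0,0,0,0,0],
    [0,0,0,0,0,0],
    [0,0,0,0,0,0]
  ],
  "jaw": 0.15
}}

```text
time: 11.95
tool_pos: [0.4587, -0.1097, 0.0063]
ee_rot: [-3.141, -0.0, -0.926]
wrist_force: [0.2, 0.5, 1.3]
width: 0.0237
finger_force: 30.0
```

Request:
{"fn": "carry_out", "kwargs": {
  "commands": [
    [0,0,0,0,0,0],
    [0,0,-0.005,0,0,0],
    [0,0,-0.03,0,0,0],
    [0,0,-0.07,0,0,0],
    [0,0,-0.115,0,0,0]
  ]
}}

```text
time: 12.45
tool_pos: [0.4573, -0.1092, 0.1211]
ee_rot: [3.139, 0.003, -0.926]
wrist_force: [-0.2, -0.3, 0.1]
width: 0.0239
finger_force: 30.0
```

Request:
{"fn": "carry_out", "kwargs": {
  "commands": [
    [-0.017,-0.027,-0.015,0,0,-0.137],
    [-0.035,-0.054,-0.03,0,0,-0.274],
    [-0.052,-0.08,-0.03,0,0,-0.411],
    [-0.07,-0.107,-0.03,0,0,-0.548],
    [-0.087,-0.134,-0.03,0,0,-0.685]
  ]
}}

```text
time: 12.95
tool_pos: [0.5137, 0.0417, 0.1516]
ee_rot: [3.142, -0.001, -0.236]
wrist_force: [-0.2, 0.2, 0.1]
width: 0.0235
finger_force: 30.0
```

Request:
{"fn": "carry_out", "kwargs": {
  "commands": [
    [0.006,-0.045,0,0,0,-0.13],
    [0.012,-0.09,0,0,0,-0.26],
    [0.018,-0.135,0,0,0,-0.38],
    [0.021,-0.161,0,0,0,-0.411],
    [0.021,-0.161,0,0,0,-0.411]
  ]
}}

```text
time: 13.45
tool_pos: [0.5725, 0.195, 0.1505]
ee_rot: [-3.141, 0.001, 0.174]
wrist_force: [-0.4, -0.8, 0.5]
width: 0.0236
finger_force: 30.0
```

```bash
python3 - <<'E'
from bench import *
from h import *;import pickle
snapshot("top");w=snapshot("wrist");o=get_obs();print(o["time"],o["tool_pos"].round(4),o["ee_rot"].round(4))
pickle.dump(w,open("w5.pkl","wb"))
cv2.imwrite("pics/w5.png",w["img"][:,:,::-1])
E
```

```text
13.55 [0.572  0.1918 0.1507] [3.1407e+00 1.3000e-03 1.7030e-01]
```

View pics/w5.png

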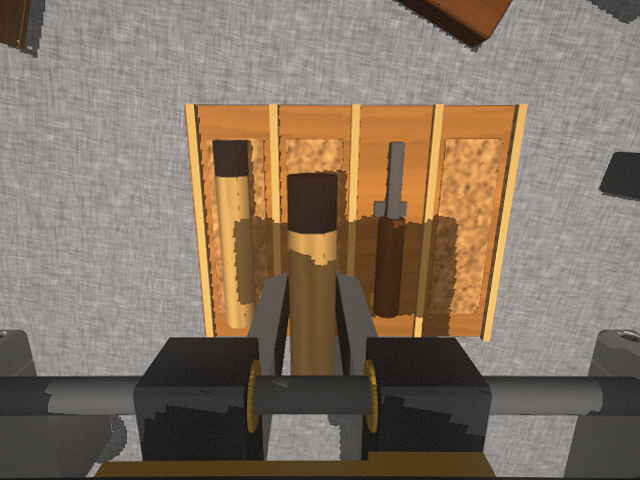

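Wrist view: the mid handle is in hand (collar rows 174–233) above bay 2. The long handle lies in bay 1, collar end at (231,140), butt at about (237,327), between battens (190→208) and (273→~281). I check the numbers.

```bash
python3 - <<'E'
from h import *;import pickle
w=pickle.load(open("w5.pkl","rb"))
B=plane(w,[(190.5,105),(273.5,105),(355.5,105),(438,105),(522.5,105)],.046)[:,:2]
F=plane(w,[(208.5,337),(418,334),(488,340)],.046)[:,:2]
for b,f in((0,0),(3,1),(4,2)):
    d=B[b]-F[f];print("yaw",np.arctan2(d[1],d[0]).round(4),np.linalg.norm(d).round(4))
d=B[0]-B[4];print("yaw y",np.arctan2(-d[0],d[1]),np.linalg.norm(d))
th=.172;ex=np.r_[np.cos(th),np.sin(th)];ey=np.r_[-ex[1],ex[0]]
c=((B[0]+F[0])/2-.124*ey+(B[4]+F[2])/2+.124*ey)/2;print("centre",c)
r=meas(w,(235,230),.15,(212,178,252,330),.054);print(r)
for k in("mid","butt","cent"):
    q=r[k]-c;print(k,"rack coords",(q@ex).round(4),(q@ey).round(4))
e=plane(w,[(231.5,140.5)],.054)[0,:2]-c;print("collar end",e@ex,e@ey)
print("in hand",((plane(w,[(312,174),(312,233)],.1507-.0063+.012)[:,:2]-[.572,.1918])@ex).round(4))
for n,p in(("cork2",[(286,139),(343,139)]),("cork4",[(446,139),(503,139),(430,314),(481,315)])):
    q=plane(w,p,.042)[:,:2].mean(0)-c;print(n,q@ex,q@ey)
E
```

```text
yaw 0.1592 0.1952
yaw 0.1769 0.1921
yaw 0.1797 0.1978
yaw y 0.17032411808884798 0.24617700602526352
centre [0.57878545 0.16089189]
{'mid': array([0.5599, 0.2562]), 'butt': array([0.552 , 0.2553]), 'yaw': np.float32(0.104), 'len': np.float64(0.132), 'collar': np.float64(0.0), 'wid': np.float64(0.0335), 'cent': array([0.5457, 0.2547]), 'uv': array([231.47785279, 253.41478676])}
mid rack coords -0.0023 0.0971
butt rack coords -0.0102 0.0976
cent rack coords -0.0165 0.0981
collar end 0.07321829139853718 0.09235642956566874
in hand [0.061  0.0317]
cork2 0.07412348703621967 0.030694576776856497
cork4 -0.0013878249123976984 -0.09385893600582039
```

Request:
{"fn": "carry_out", "kwargs": {
  "commands": [
    [0.001,0,0.03,0,0,-0.001],
    [0.003,0,0.06,0,0,-0.001],
    [0.003,0,0.08,0,0,-0.001],
    [0.003,0,0.09,0,0,-0.001],
    [0.003,0,0.096,0,0,-0.001]
  ]
}}

```text
time: 14.05
tool_pos: [0.5747, 0.1909, 0.0545]
ee_rot: [3.141, 0.001, 0.169]
wrist_force: [0.8, -0.4, -0.5]
width: 0.0237
finger_force: 30.0
```

Request:
{"fn": "carry_out", "kwargs": {
  "commands": [
    [0,0,0.001,0,0,0],
    [0,0,0.002,0,0,0],
    [0,0,0.003,0,0,0],
    [0,0,0.004,0,0,0],
    [0,0,0.004,0,0,0]
  ]
}}

```text
time: 14.55
tool_pos: [0.5754, 0.1924, 0.0516]
ee_rot: [3.142, -0.001, 0.171]
wrist_force: [-0.8, -0.7, -1.2]
width: 0.0238
finger_force: 30.0
```

Request:
{"fn": "carry_out", "kwargs": {
  "commands": [
    [0,0,0.0006,0,0,0],
    [0,0,0.0012,0,0,0],
    [0,0,0.0018,0,0,0],
    [0,0,0.0022,0,0,0],
    [0,0,0.0022,0,0,0]
  ]
}}

```text
time: 15.05
tool_pos: [0.5752, 0.1922, 0.0488]
ee_rot: [3.141, 0.0, 0.171]
wrist_force: [-0.4, -0.0, 0.2]
width: 0.0236
finger_force: 30.0
```

Request:
{"fn": "carry_out", "kwargs": {
  "commands": [
    [0,0,0.0003,0,0,0],
    [0,0,0.0006,0,0,0],
    [0,0,0.0008,0,0,0],
    [0,0,0.0008,0,0,0],
    [0,0,0.0008,0,0,0]
  ]
}}

```text
time: 15.55
tool_pos: [0.5753, 0.1922, 0.0483]
ee_rot: [3.141, -0.0, 0.171]
wrist_force: [-0.6, 0.2, 0.8]
width: 0.024
finger_force: 30.0
```

Request:
{"fn": "carry_out", "kwargs": {
  "commands": [
    [0,0,0.0003,0,0,0],
    [0,0,0.0006,0,0,0],
    [0,0,0.0006,0,0,0],
    [0,0,0.0006,0,0,0],
    [0,0,0.0006,0,0,0]
  ]
}}

```text
time: 16.05
tool_pos: [0.5753, 0.1922, 0.0484]
ee_rot: [3.141, -0.0, 0.171]
wrist_force: [-2.3, -0.9, 4.6]
width: 0.0239
finger_force: 30.0
```

Request:
{"fn": "carry_out", "kwargs": {
  "commands": [
    [0,0,0,0,0,0],
    [0,0,0,0,0,0],
    [0,0,0,0,0,0],
    [0,0,-0.005,0,0,0],
    [0,0,-0.02,0,0,0]
  ],
  "jaw": 0.42
}}

```text
time: 16.55
tool_pos: [0.5739, 0.1919, 0.066]
ee_rot: [3.141, 0.004, 0.171]
wrist_force: [-0.1, -0.4, -0.1]
width: 0.0398
finger_force: 0.0
```

Request:
{"fn": "carry_out", "kwargs": {
  "commands": [
    [0,0,-0.045,0,0,0],
    [0,0,-0.09,0,0,0],
    [0,0.01,-0.13,0,0,0],
    [-0.01,0.05,-0.13,0,0,0],
    [-0.02,0.095,-0.13,0,0,0]
  ]
}}

```text
time: 17.05
tool_pos: [0.573, 0.0954, 0.2019]
ee_rot: [3.141, -0.007, 0.174]
wrist_force: [1.1, 0.1, -0.7]
width: 0.0396
finger_force: 0.0
```

Request:
{"fn": "carry_out", "kwargs": {
  "commands": [
    [-0.019,0.041,0,0,0,0],
    [-0.038,0.082,0,0,0,0],
    [-0.057,0.123,0,0,0,0],
    [-0.076,0.164,0,0,0,0],
    [-0.095,0.205,0,0,0,0]
  ],
  "jaw": 0.55
}}

```text
time: 17.55
tool_pos: [0.5125, -0.1247, 0.1994]
ee_rot: [3.14, -0.002, 0.171]
wrist_force: [-0.3, -0.6, 0.1]
width: 0.0516
finger_force: 0.0
```

Request:
{"fn": "carry_out", "kwargs": {
  "commands": [
    [-0.02,0.042,0,0,0,0.06],
    [-0.04,0.084,0,0,0,0.12],
    [-0.06,0.126,0,0,0,0.18],
    [-0.075,0.16,0,0,0,0.23],
    [-0.085,0.181,0,0,0,0.276]
  ]
}}

```text
time: 18.05
tool_pos: [0.459, -0.3187, 0.1991]
ee_rot: [3.14, -0.002, -0.11]
wrist_force: [0.8, 0.5, -0.2]
width: 0.0513
finger_force: 0.0
```

```bash
python3 - <<'E'
from bench import *
from h import *;import pickle
[snapshot("top") for i in range(4)];w=snapshot("wrist");o=get_obs();print(o["time"],o["tool_pos"].round(4),o["ee_rot"].round(4))
T0=pickle.load(open("s0.pkl","rb"))["top"]
r=meas(w,(313,220),.1,(280,120,345,320));print(r)
mt=comp(wood(T0),(447,257));print(tri(T0,pts(mt).mean(0),w,r["uv"]))
cv2.imwrite("pics/w6.png",w["img"][:,:,::-1])
E
```

```text
18.3 [ 0.4602 -0.3152  0.1985] [ 3.1416e+00 -1.1000e-03 -1.0430e-01]
{'mid': array([ 0.4582, -0.3161]), 'butt': array([ 0.4548, -0.3158]), 'yaw': np.float32(-0.093), 'len': np.float64(0.0774), 'collar': np.float64(0.0010146901807475336), 'wid': np.float64(0.0241), 'cent': array([ 0.4448, -0.3148]), 'uv': array([311.97365196, 227.1629902 ])}
(array([ 0.44634216, -0.3141839 ,  0.01420012]), np.float64(0.001960346481763744))
```

View pics/w6.png

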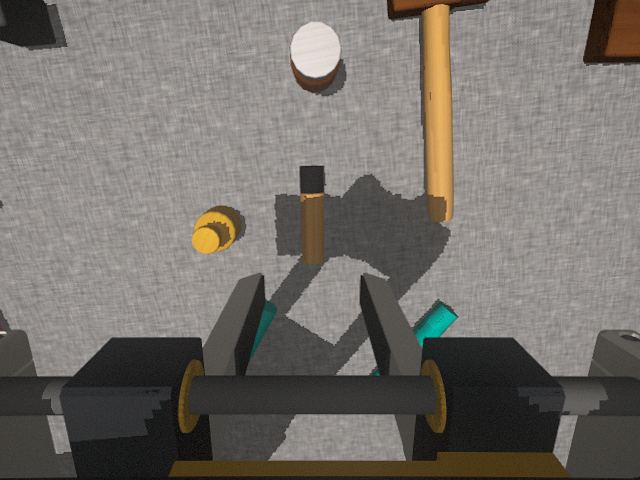

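The short handle is at (312,166)–(312,263), centred between the fingers. The jar, weight and mallet are all clear. I descend.

Request:
{"fn": "carry_out", "kwargs": {
  "commands": [
    [-0.001,0,0.045,0,0,0],
    [-0.001,0,0.09,0,0,0],
    [-0.001,0,0.135,0,0,0],
    [-0.001,0,0.165,0,0,0],
    [-0.001,0,0.18,0,0,0]
  ]
}}

```text
time: 18.8
tool_pos: [0.4578, -0.3127, 0.0144]
ee_rot: [-3.138, 0.004, -0.103]
wrist_force: [0.1, -1.0, 0.1]
width: 0.0514
finger_force: 0.0
```

Request:
{"fn": "carry_out", "kwargs": {
  "commands": [
    [0,0,0.004,0,0,0],
    [0,0,0.008,0,0,0],
    [0,0,0.011,0,0,0],
    [0,0,0.012,0,0,0],
    [0,0,0.012,0,0,0]
  ]
}}

```text
time: 19.3
tool_pos: [0.4595, -0.3162, 0.0067]
ee_rot: [3.14, -0.002, -0.105]
wrist_force: [0.5, 0.2, 0.5]
width: 0.0517
finger_force: 0.0
```

Request:
{"fn": "carry_out", "kwargs": {
  "commands": [
    [0,0,0,0,0,0],
    [0,0,0,0,0,0],
    [0,0,0,0,0,0],
    [0,0,0,0,0,0],
    [0,0,0,0,0,0]
  ],
  "jaw": 0.15
}}

```text
time: 19.8
tool_pos: [0.4589, -0.3158, 0.0057]
ee_rot: [3.141, -0.0, -0.105]
wrist_force: [-0.4, 0.8, 0.6]
width: 0.0237
finger_force: 29.9
```

Request:
{"fn": "carry_out", "kwargs": {
  "commands": [
    [0,0,0,0,0,0],
    [0,0,-0.005,0,0,0],
    [0,0,-0.03,0,0,0],
    [0,0,-0.07,0,0,0],
    [0,0,-0.115,0,0,0]
  ]
}}

```text
time: 20.3
tool_pos: [0.4579, -0.3147, 0.1203]
ee_rot: [-3.139, 0.003, -0.105]
wrist_force: [1.2, -0.1, -1.0]
width: 0.0236
finger_force: 29.9
```

Request:
{"fn": "carry_out", "kwargs": {
  "commands": [
    [0.009,-0.036,-0.025,0,0,0],
    [0.019,-0.08,-0.03,0,0,0],
    [0.029,-0.12,-0.03,0,0,0],
    [0.039,-0.16,-0.03,0,0,0],
    [0.048,-0.2,-0.03,0,0,0]
  ]
}}

```text
time: 20.8
tool_pos: [0.528, -0.1202, 0.151]
ee_rot: [3.141, -0.001, -0.105]
wrist_force: [0.3, -1.1, -1.1]
width: 0.0237
finger_force: 29.9
```

Request:
{"fn": "carry_out", "kwargs": {
  "commands": [
    [0.01,-0.045,0,0,0,-0.07],
    [0.02,-0.09,0,0,0,-0.14],
    [0.03,-0.135,0,0,0,-0.21],
    [0.041,-0.175,0,0,0,-0.25],
    [0.046,-0.198,0,0,0,-0.277]
  ]
}}

```text
time: 21.3
tool_pos: [0.5946, 0.0736, 0.1505]
ee_rot: [-3.141, -0.0, 0.176]
wrist_force: [-0.1, 0.4, -0.5]
width: 0.0241
finger_force: 29.9
```

```bash
python3 - <<'E'
from bench import *
from h import *;import pickle
[snapshot("top") for i in range(5)];w=snapshot("wrist");o=get_obs();print(o["time"],o["tool_pos"].round(4),o["ee_rot"].round(4))
pickle.dump(w,open("w7.pkl","wb"))
cv2.imwrite("pics/w7.png",w["img"][:,:,::-1])
E
```

```text
21.6 [0.5939 0.0692 0.1506] [3.141e+00 4.000e-04 1.704e-01]
```

View pics/w7.png

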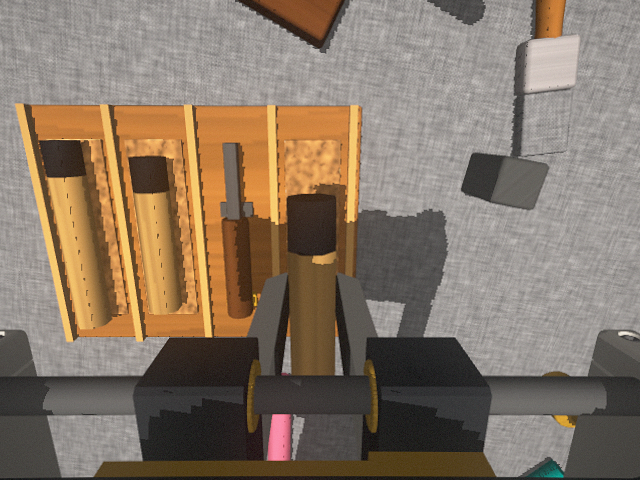

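Wrist view: the short handle is in hand (collar rows 195–254) over bay 4, with battens at (273,105) and (355,105). The long and mid handles lie straight in bays 1 and 2, with collar ends at (63,140) and (149,157).

```bash
python3 - <<'E'
from h import *;import pickle
w=pickle.load(open("w7.pkl","rb"))
th=.171;ex=np.r_[np.cos(th),np.sin(th)];ey=np.r_[-ex[1],ex[0]];R=np.c_[ex,ey]
c=np.r_[.5785,.1612]; f=lambda uv,z:((plane(w,uv,z)[:,:2]-c)@R*1000).round(1).tolist()
print("battens back",f([(21,105),(107,105),(189,105),(272,105),(355,105)],.046),"front",f([(71,340),(140,338),(208,337)],.046))
print("cork4 back",f([(286,140),(342,140)],.042),"cork2",f([(126,139),(184,139)],.042))
print("long end, butt",f([(63,140),(94,327)],.054),"mid",f([(149,157),(168,314)],.054))
print("hand",((plane(w,[(312,195),(312,254)],.1506-.0057+.012)[:,:2]-[.5939,.0692])@R*1000).round(1), f([(312,300)],.15))
E
```

```text
battens back [[98.6, 121.7], [99.0, 58.8], [99.2, -1.8], [99.2, -63.4], [99.2, -125.1]] front [[-98.4, 122.0], [-96.7, 60.7], [-95.9, 0.0]]
cork4 back [[74.1, -73.0], [74.1, -116.3]] cork2 [[74.7, 50.4], [74.8, 5.8]]
long end, butt [[74.0, 90.6], [-80.9, 94.1]] mid [[61.9, 29.2], [-68.7, 29.6]]
hand [[50.7  0.3]
 [20.5  0.3]] [[-9.0, -93.0]]
```

Request:
{"fn": "carry_out", "kwargs": {
  "commands": [
    [0,0.001,0.03,0,0,-0.001],
    [0,0.001,0.06,0,0,-0.001],
    [0,0.001,0.08,0,0,-0.001],
    [0,0.001,0.09,0,0,-0.001],
    [0,0.001,0.096,0,0,-0.001]
  ]
}}

```text
time: 22.1
tool_pos: [0.5939, 0.0681, 0.0538]
ee_rot: [3.141, 0.001, 0.171]
wrist_force: [-0.6, -0.6, -0.9]
width: 0.0239
finger_force: 29.9
```

Request:
{"fn": "carry_out", "kwargs": {
  "commands": [
    [0,0,0.001,0,0,0],
    [0,0,0.002,0,0,0],
    [0,0,0.003,0,0,0],
    [0,0,0.004,0,0,0],
    [0,0,0.005,0,0,0]
  ]
}}

```text
time: 22.6
tool_pos: [0.5947, 0.0694, 0.0501]
ee_rot: [3.141, -0.001, 0.173]
wrist_force: [-0.1, -0.1, 0.1]
width: 0.0236
finger_force: 29.9
```

Request:
{"fn": "carry_out", "kwargs": {
  "commands": [
    [0,0,0.0005,0,0,0],
    [0,0,0.001,0,0,0],
    [0,0,0.0015,0,0,0],
    [0,0,0.0018,0,0,0],
    [0,0,0.0018,0,0,0]
  ]
}}

```text
time: 23.1
tool_pos: [0.5943, 0.0693, 0.0477]
ee_rot: [3.142, 0.0, 0.173]
wrist_force: [0.4, 0.4, -0.8]
width: 0.0234
finger_force: 29.9
```

Request:
{"fn": "carry_out", "kwargs": {
  "commands": [
    [0,0.0007,0,0,0,0],
    [0,0.0007,0.0003,0,0,0],
    [0,0.0007,0.0006,0,0,0],
    [0,0.0007,0.0008,0,0,0],
    [0,0.0007,0.0008,0,0,0]
  ]
}}

```text
time: 23.6
tool_pos: [0.5946, 0.0685, 0.0477]
ee_rot: [3.141, -0.0, 0.173]
wrist_force: [-1.6, -0.9, 4.3]
width: 0.0236
finger_force: 29.9
```

Request:
{"fn": "carry_out", "kwargs": {
  "commands": [
    [0,0,0.0003,0,0,0],
    [0,0,0.0005,0,0,0],
    [0,0,0.0005,0,0,0],
    [0,0,0.0005,0,0,0],
    [0,0,0.0005,0,0,0]
  ]
}}

```text
time: 24.1
tool_pos: [0.5946, 0.0685, 0.0477]
ee_rot: [3.141, -0.001, 0.173]
wrist_force: [-3.1, -0.0, 7.2]
width: 0.0237
finger_force: 29.9
```

Request:
{"fn": "carry_out", "kwargs": {
  "commands": [
    [0,0,-0.0005,0,0,0],
    [0,0,-0.0005,0,0,0],
    [0,0,-0.0005,0,0,0],
    [0,0,-0.006,0,0,0],
    [0,0,-0.02,0,0,0]
  ],
  "jaw": 0.42
}}

```text
time: 24.6
tool_pos: [0.5932, 0.0686, 0.0652]
ee_rot: [-3.141, 0.004, 0.173]
wrist_force: [-1.0, -0.4, -0.8]
width: 0.0392
finger_force: 0.0
```

Request:
{"fn": "carry_out", "kwargs": {
  "commands": [
    [0,0,-0.045,0,0,0],
    [0,0,-0.09,0,0,0],
    [0,0.01,-0.13,0,0,0],
    [-0.02,0.05,-0.13,0,0,0],
    [-0.04,0.09,-0.13,0,0,0]
  ]
}}

```text
time: 25.1
tool_pos: [0.5718, -0.0274, 0.2005]
ee_rot: [3.139, -0.007, 0.175]
wrist_force: [-0.5, -0.7, -0.8]
width: 0.0392
finger_force: 0.0
```

Request:
{"fn": "carry_out", "kwargs": {
  "commands": [
    [-0.025,0.04,0,0,0,0],
    [-0.05,0.08,0,0,0,0],
    [-0.075,0.12,0,0,0,0],
    [-0.1,0.16,0,0,0,0],
    [-0.1,0.2,0,0,0,0]
  ]
}}

```text
time: 25.6
tool_pos: [0.5045, -0.2431, 0.1988]
ee_rot: [3.14, -0.001, 0.171]
wrist_force: [0.5, 0.3, -0.5]
width: 0.0398
finger_force: 0.0
```

```bash
python3 - <<'E'
from bench import *
from h import *;import pickle
T=snapshot("top");print(get_obs()["time"]);pickle.dump(T,open("t8.pkl","wb"))
C=cloud(T);th=.171;R=np.array([[np.cos(th),-np.sin(th)],[np.sin(th),np.cos(th)]])
q=(C[...,:2]-[.579,.162])@R; 
for n,y in(("long",.093),("mid",.031),("short",-.093)):
    m=(C[...,2]>.056)&(abs(q[...,1]-y)<.024)&(abs(q[...,0])<.1)
    P=q[m];r=cv2.minAreaRect(P.astype(np.float32)*1000);print(n,m.sum(),r,"top z",np.median(C[m][:,2]).round(4))
cv2.imwrite("pics/t8.png",cv2.resize(T["img"][140:280,180:400],(792,504),interpolation=cv2.INTER_CUBIC)[:,:,::-1])
E
```

```text
25.65
long 583 ((0.42021942138671875, 94.01266479492188), (149.10426330566406, 25.68546485900879), 0.9496142268180847) top z 0.0644
mid 486 ((0.8848342895507812, 31.125621795654297), (123.7779769897461, 24.5345401763916), 0.502540647983551) top z 0.0646
short 373 ((0.4814491271972656, -94.41731262207031), (98.50479125976562, 23.952857971191406), 0.9032728672027588) top z 0.0647
```

View pics/t8.png

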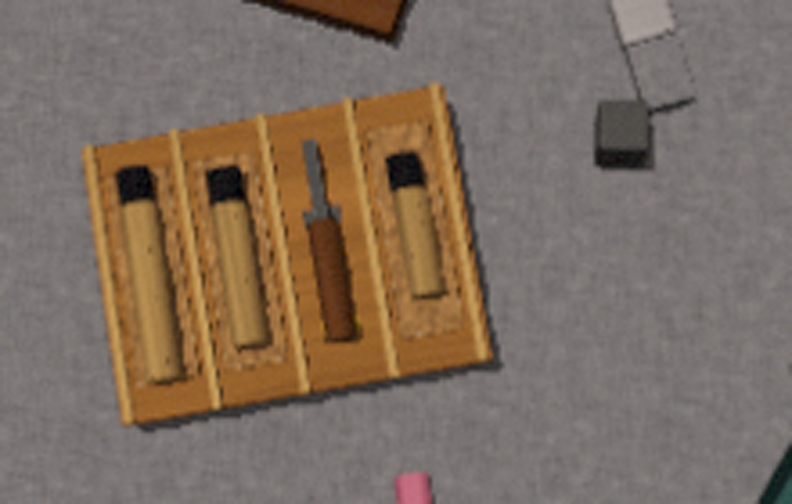

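All three handles lie centred (within about 1.5 mm), straight (within 1°) and flat, with collars to the back. The drift in bay 3 is untouched. I hand in.

```bash
python3 -c "
from bench import *
print(get_obs()['qvel'].round(3)); print(close_job())"
```

```text
[ 0.064 -0.019  0.055  0.041  0.043  0.104]
the job is handed in; nothing more can be done
None
```

The long, mid and short handles now lie in bays 1, 2 and 4, collars to the back and, in the last picture, centred within about 1.5 mm; gripped at 30 N a finger, handed in at about 26 s, and no verdict was given.

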